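Hold the balcony shutter's key switch turned

TASK

Lift the key up and off its hook, put its blade down into the keyway of the white shutter control box, and rock it lightly from side to side past the sticky pins until it is fully home, without forcing it. Then turn it a quarter turn clockwise (seen from above) against its spring and finish still gripping it and holding it turned, without letting go; leave the things standing around as they are.

Things in the scene. Friction and masses are not known exactly. Their poses are not given: they have to be found in the camera images.
- key_grip (a point): Middle of the key's black plastic bow, a slab 34 mm wide (the point's y), 12 mm thick (x), 58 mm tall (z, up as it hangs); the point is 28 mm above the bow's lower edge (shoulder). Key 40 to 70 g. Pinch the bow's side edges from above across the 34 mm, a finger on either side of the hook bar.
- key_loop (a point): Centre of the opening in the upper bow by which the key hangs: 20 mm wide (y), 24 mm tall, through the bow along x, 38 mm above the shoulder (10 mm above key_grip), with an 8 mm bar on top and 7 mm side bars. Axes as key_grip.
- key_tip (a point): Centre of the lower end of the key's steel blade, 55 mm below key_grip. The blade points straight down from the shoulder: 14 mm wide (y), 4 mm thick (x), 27 mm long, square-ended, the same either way round. Axes as key_grip.
- key: The key as a whole; origin at the centre of the shoulder, 27 mm above the blade's end; axes as key_grip.
- hook_bar (a point): Where the key's loop hangs: on the axis of a level 6 mm bar, 130 mm up, on a fixed stand (base 90 mm across; 10 mm post 24 mm along +x from here, ball top at 149 mm). The bar runs 18 mm on along -x, then its end turns up 7 mm over 5 mm. To come off, the key is raised 8 to 17 mm, then drawn along -x at least 40 mm.
- keyway (a point): Centre of the mouth of the upright keyway, in the brass cylinder on the fixed white control box (120 x 90 mm, top at 58 mm; mouth at 64 mm). z up. Slot 15.5 mm long (this point's y), 5.5 mm wide (x), with a 3 mm 45-degree funnel all round. Turns with the cylinder. The blade goes 27 mm down until the shoulder sits on the cylinder.
- pins (a point): On the keyway's axis, 10.5 mm below its mouth: the first of two hidden sticky pin carriers, slots as the keyway's but askew: the first 0.35 to 0.50 rad clockwise (from above) of the resting keyway, the second, 18 mm down, as much anticlockwise. Each stops the blade until the key is rocked to within 0.1 rad of its slot under about 5 N; then it turns with the key.
- cylinder_turn (a joint): Turn of the lock cylinder in rad, 0 at rest, growing clockwise seen from above; stops at -0.70 and 1.75; a quarter turn is 1.57. A spring (0.08 N m per rad) turns it back when let go; holding a quarter turn takes up to 0.25 N m. The blade has 0.1 rad of play, so the cylinder lags the key by 0.1 to 0.2 rad.
- console: The fixed white control box with its cylinder, 120 x 90 x 58 mm (x, y, z); origin at the centre of its underside. The keyway stands over this origin. Pressing the key on the box or lock with over 40 N before it is home counts as forcing it.
- navy_remote: Bystander: loose remote 45 x 150 x 18 mm in the tray; origin at the centre of its underside.
- vase: Bystander: loose thimble vase, 48 mm across, 58 mm tall, in the tray; origin at the centre of its underside, z up.
- coaster: Bystander: loose round coaster, 90 mm across, 5 mm thick, in the tray; origin at the centre of its underside.
- glasses_case: Bystander: loose glasses case 150 x 60 x 40 mm (x, y, z) between stand and control box; origin at the centre of its underside.
- candle_jar: Bystander: loose closed candle jar, 60 mm across, 70 mm tall, behind the case; origin at the centre of its underside.
- book: Bystander: loose pocket book 100 x 140 x 23 mm at the left; origin at the centre of its underside.
- tray: Bystander: fixed tray 180 x 300 mm, 30 mm high (x, y, z), with a spring clip holding a remote along its far edge, top of the clip at 35 mm; origin at the centre of its underside.
Things that resemble listed ones, but are neither listed nor needed, are in the scene too. Leave any blue or turquoise look-alike of the console alone.

How it is judged (in metres and radians):
On the way, in this order (a step that is already met when the one before it is completed fails the run):
1. the key is off the hook and held by the fingers, clear of the sideboard (horizontal distance between key_grip and hook_bar above 0.05 m and height (world z) of key_tip above 0.02 m and contact force between the fingers and key above 0.5 N), for 0.2 s.
2. the key is fully home in the keyway, before the quarter turn (horizontal distance between key_tip and keyway below 0.004 m and z of key_tip in the frame of keyway below -0.022 m and value of joint cylinder_turn below 0.9 rad), for 0.1 s.
At the end, for the whole second after the job is handed in: The blade is in the keyway to at least 22 of its 27 mm, its end within 4 mm of the keyway's axis and the key upright within 0.15 rad; the cylinder is turned at least 1.25 rad clockwise and still (under 0.2 rad/s); the fingers still hold the key (horizontal distance between key_tip and keyway below 0.004 m and z of key_tip in the frame of keyway below -0.022 m and value of joint cylinder_turn above 1.25 rad and not (velocity of joint cylinder_turn above 0.2 rad/s) and velocity of joint cylinder_turn above -0.2 rad/s and contact force between the fingers and key above 0.5 N and angle between key's own z axis and vertical below 0.15 rad); the arm keeps its last pose, push and grip.
It fails at once if the key is forced: it presses on the control box or its lock with over 40 N before it is home (contact force between key and console above 40 N and z of key_tip in the frame of keyway above -0.022 m).
It fails at once if a bystander is pushed more than 30 mm from its place or the vase is tipped (distance of any of navy_remote, vase, coaster, glasses_case, candle_jar, book from where it was at the start of the episode above 0.03 m or angle between vase's own z axis and vertical above 0.5 rad).
It also fails if it takes over 61 s, if anything falls off the work surface, if the arm or the gripper's body presses on something with over 40 N, if the wrist force passes 120 N, or if a joint passes its speed limit or range.

ROBOT

A 6-joint arm with a two-finger parallel gripper is mounted at the origin on the work surface. World frame = base frame: x ahead of the robot, y to its left, z up, the work surface at z = 0. Lengths are in mm, angles in rad, forces in N, time in s.
With the tool pointing down it reaches from about 275 to 825 mm from the base axis. Payload 5.2 kg.
Tool frame: the origin (TCP) lies at the very end of the fingers, on their centre line; the grasp point (between the pads) lies 19 mm behind it; z points along the fingers, y is the direction in which the jaws open and shut (so a half turn about z gives the same grasp; the last joint's range is limited). The gripper opens to 93 mm and grips with 3 to 60 N. Pads are 15 mm wide; open, the fingers measure 128 mm over their backs; the gripper's body (75 mm by 188 mm) begins 65 mm behind the grasp point.
Start: joints at [-1.482, 0.259, 1.535, -0, 1.348, -0.203], TCP at [158.243, -526.749, 218.653] pointing down, gripper open.
Joint ranges: [-3.14, 3.14], [-0.91, 2.08], [0.19, 2.58], [-1.22, 4.36], [0.22, 2.71], [-3.12, 3.12]. Speed limits (rad/s): [2.57, 2.57, 3.14, 3.14, 3.14, 3.14].

INTERFACE

Orientations are given as [roll, pitch, yaw] about the fixed x, y, z axes, in that order (R = Rz(yaw) Ry(pitch) Rx(roll)).
In Python, from bench import robot gives the robot as it stands. The module is installed in compiled form; this text tells all that it offers. Calls block until the motion is done:
- robot.move_ptp(position, orientation): joint-space move of the TCP to a pose.
- robot.move_linear(position, ori=None, speed=150, f_stop=None): straight line of the TCP; ori=None keeps the orientation; speed is the mean speed in mm/s. With f_stop (N) it stops when the force on the tool has changed by that much, and returns True; else False.
- robot.move_j(angles): joint-space move.
- robot.move_gripper(opening): opening from 0.0 (shut) to 1.0 (fully open); the grip force is fixed at half the most; returns when the fingers have stopped.
- robot.sleep(seconds).
- robot.inverse_kinematics(position, orientation): joint angles nearest the present ones, or None.
- robot.get_image(name): name is "scene" or "top"; returns a dict with "img" (400x640x3 uint8, blue, green, red), "fovy" (degrees; the focal length in pixels is half the picture's height over the tangent of half this angle, whatever the lens; pixels are square), "cx", "cy" (the principal point, pixels), "k1" (the pictures are not rectified: a ray, as slopes to the right and down, at radius r is drawn at 1 + k1 r^2 times it, then the intrinsics apply), "eye" and "orientation" of the camera in the world. Camera axes: x right, y down, z forward; pixel columns grow to the right and rows downward; lengths in mm; the calibration is good to about 2 mm. A picture is of the moment at which its call begins. There is no depth.
A pose or a line that the arm cannot do raises robot.MotionError and nothing moves.
- robot.hand_in(): hands the job in, once; it reports no verdict.
Readings, each from a call of its own:
- robot.current_t(): time.
- robot.current_qpos(): joint angles.
- robot.current_joint_vel(): joint speeds.
- robot.current_joint_efforts(): joint torques, N m.
- robot.current_tcp_pos(): TCP position.
- robot.current_eef_rot(): TCP orientation.
- robot.current_contact_force(): force on the tool from outside, world axes, zero at the start.
- robot.current_ft_torque(): the same for the moment, N m.
- robot.current_gripper_width(): opening from 0.0 (shut) to 1.0 (fully open).
Only numpy, scipy, OpenCV 4.12 (cv2) and the standard library are available. Lean on these libraries where they do the work, as an engineer would, in place of code of your own. Each camera call takes 0.05 s, during which the arm holds its last target.

## Working session

There is one attempt and no reset: what is moved stays moved. The work goes in short steps, each a Python script; the robot and the scene stay as the last script left them, time stands still between calls to the robot, and variables do not carry over. Pictures are saved under pics/ and viewed, and the job is handed in when it is done.

```bash
mkdir -p pics; ls; python3 - <<'E'
from bench import robot
import cv2
for n in ("scene","top"):
    d=robot.get_image(n); cv2.imwrite(f"pics/{n}0.png",d["img"]); print(n,{k:v for k,v in d.items() if k!="img"})
print(robot.current_t(),robot.current_eef_rot(),robot.current_gripper_width(),robot.current_contact_force())
E
```

```text
pics
scene {'fovy': 46.902491072867804, 'cx': 314.97435853750244, 'cy': 195.5557049126453, 'k1': -0.1305816856514691, 'eye': array([ 875.28645837, -523.49903861,  866.69440027]), 'orientation': array([-2.38010607,  0.01405151,  0.50385053])}
top {'fovy': 45.77711672003404, 'cx': 313.99628016258026, 'cy': 197.92423780330054, 'k1': -0.11075598788015391, 'eye': array([ 331.99065668,   97.19629692, 1325.38840021]), 'orientation': array([-3.00596276e+00,  2.83975724e-03, -1.57426821e+00])}
0.1 [-3.13999615e+00 -3.09395363e-04  2.91757811e-01] 0.9974954036394239 [-0.32205609  0.31861173 -0.36960143]
```

View pics/scene0.png

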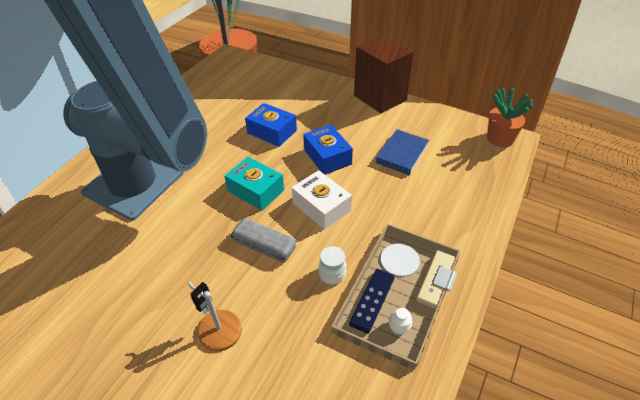

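View pics/top0.png

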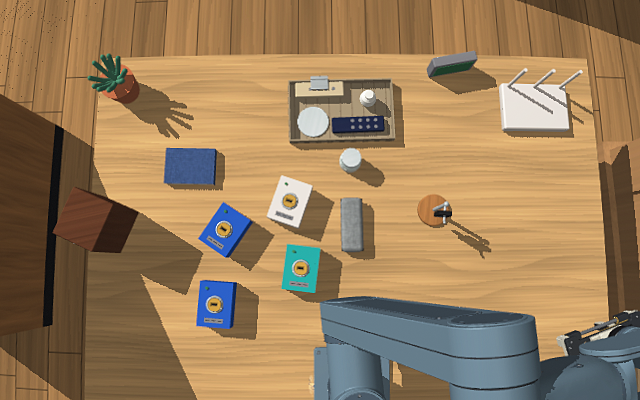

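The top view shows the white box at about (290,202) and the stand at (436,210) with the key at about (443,212). The glasses case is at (351,224). In the scene view the white box is at (322,197) and the key hangs at about (202,297). I'll zoom in on both.

```bash
cat > h.py <<'E'
import numpy as np, cv2
from scipy.spatial.transform import Rotation as R
from bench import robot
def cam(d):
    f=200/np.tan(np.radians(d["fovy"])/2)
    K=np.array([[f,0,d["cx"]],[0,f,d["cy"]],[0,0,1.]])
    return K,R.from_euler("xyz",d["orientation"]).as_matrix(),np.array(d["eye"])
def ray(d,px):
    K,Rm,e=cam(d)
    n=cv2.undistortPoints(np.array(px,float).reshape(-1,1,2),K,np.array([d["k1"],0,0,0,0.])).reshape(-1,2)
    v=np.c_[n,np.ones(len(n))]@Rm.T
    return e,v/np.linalg.norm(v,axis=1)[:,None]
def onz(d,px,z):
    e,v=ray(d,px); z=np.broadcast_to(z,len(v))
    return e+v*((z-e[2])/v[:,2])[:,None]
def proj(d,P):
    K,Rm,e=cam(d)
    c=(np.atleast_2d(P)-e)@Rm
    return cv2.projectPoints(c.reshape(-1,1,3),np.zeros(3),np.zeros(3),K,np.array([d["k1"],0,0,0,0.]))[0].reshape(-1,2)
def tri(d1,p1,d2,p2):
    e1,v1=ray(d1,[p1]);e2,v2=ray(d2,[p2]);v1=v1[0];v2=v2[0]
    s=np.linalg.lstsq(np.c_[v1,-v2],e2-e1,rcond=None)[0]
    a=e1+v1*s[0];b=e2+v2*s[1]
    return (a+b)/2,np.linalg.norm(a-b)
E
python3 - <<'E'
import cv2,pickle
from h import *
D={n:robot.get_image(n) for n in("scene","top")}
pickle.dump(D,open("D0.pkl","wb"))
def crop(n,x,y,w,h,s): return cv2.resize(D[n]["img"][y:y+h,x:x+w],None,fx=s,fy=s,interpolation=cv2.INTER_CUBIC)
cv2.imwrite("pics/zs_key.png",crop("scene",170,265,90,90,6.6))
cv2.imwrite("pics/zt_key.png",crop("top",410,180,90,80,7))
cv2.imwrite("pics/zs_box.png",crop("scene",280,160,80,70,8))
cv2.imwrite("pics/zt_box.png",crop("top",255,165,70,70,8))
E
```

```text
(no output)
```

View pics/zs_key.png

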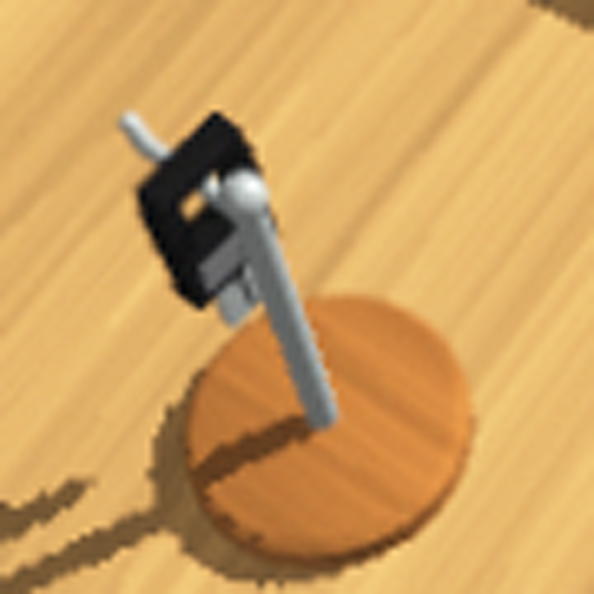

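View pics/zt_key.png

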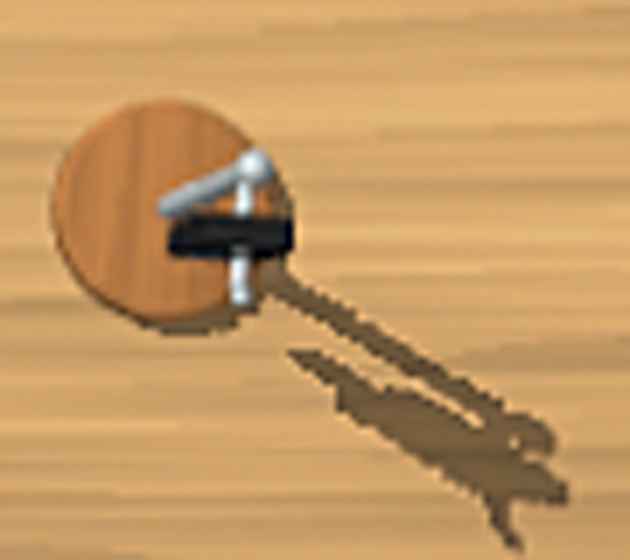

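View pics/zs_box.png

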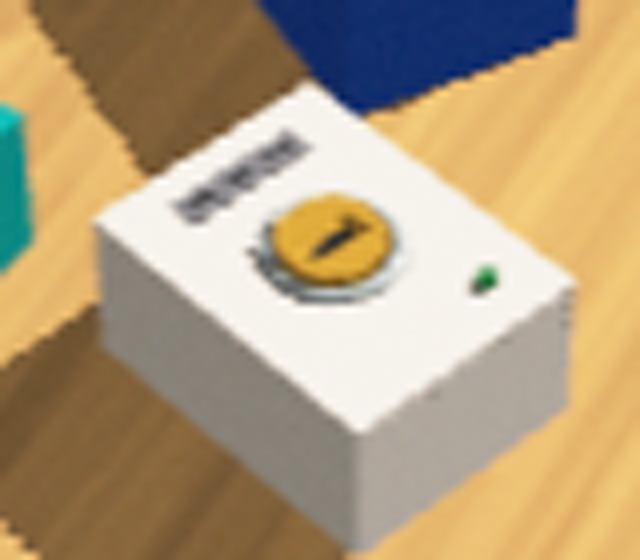

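View pics/zt_box.png

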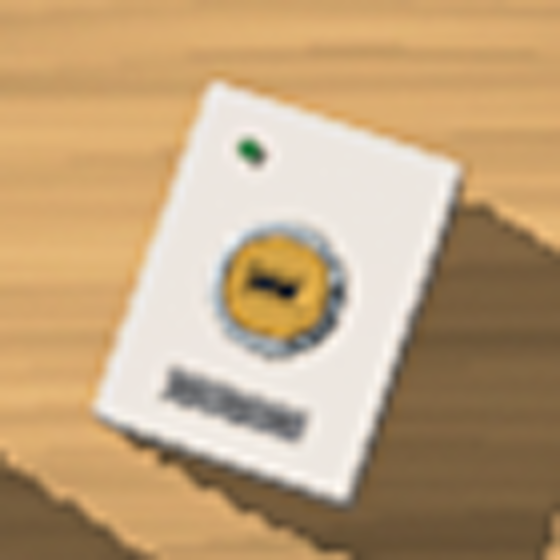

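```bash
python3 - <<'E'
import pickle
from h import *
D=pickle.load(open("D0.pkl","rb")); T=D["top"];S=D["scene"]
def blobs(mask,n=4):
    k,l,st,c=cv2.connectedComponentsWithStats(mask.astype(np.uint8))
    return [(st[i],c[i],l==i) for i in sorted(range(1,k),key=lambda i:-st[i,4])[:n]]
def win(d,x,y,w,h):
    m=np.zeros(d["img"].shape[:2],bool); m[y:y+h,x:x+w]=1; return m
for n,d,wb,wk in(("top",T,(255,165,70,70),(425,200,40,30)),("scene",S,(280,160,80,70),(180,275,40,45))):
    hsv=cv2.cvtColor(d["img"],cv2.COLOR_BGR2HSV)
    H,Sa,V=[hsv[...,i].astype(int) for i in range(3)]
    w=win(d,*wb)
    y=blobs(w&(Sa>130)&(V>150)&(H>15)&(H<30)&True,3)
    for b in y: print(n,"yel",b[0],b[1],onz(d,[b[1]],64)[0])
    dk=win(d,*wk)&(V<75)
    for b in blobs(dk,3): print(n,"dark",b[0],b[1],onz(d,[b[1]],[125])[0])
    m=(w&(Sa<40)&(V>180))
    b=blobs(m,1)[0]
    c=max(cv2.findContours(b[2].astype(np.uint8),0,1)[0],key=cv2.contourArea)
    P=onz(d,c.reshape(-1,2),58)[:,:2]
    rc=cv2.minAreaRect(P.astype(np.float32)); print(n,"box",rc)
E
```

```text
top yel [283 195  13  12 105] [289.08571429 200.48571429] [497.45438229 167.12972818  64.        ]
top yel [281 174   9   3  10] [284.9 174.8] [567.63966419 178.74574527  64.        ]
top yel [266 209   2   5   6] [266.5 211. ] [469.24886492 227.65264489  64.        ]
top dark [434 210  18   8 104] [442.61538462 213.45192308] [ 454.33692472 -229.80107802  125.        ]
top box ((497.08428955078125, 166.69888305664062), (89.77368927001953, 119.94876098632812), 70.86685180664062)
scene yel [280 160  18  46 338] [286.70118343 182.30473373] [412.21957672 147.94747184  64.        ]
scene yel [333 160  27  26 255] [345.88627451 172.21568627] [525.5072756  249.37036576  64.        ]
scene yel [342 201  18  29 207] [351.92270531 217.647343  ] [604.78634855 119.79103092  64.        ]
scene dark [191 282  18  30 246] [198.90650407 295.50813008] [ 457.84231412 -238.16584265  125.        ]
scene box ((500.16156005859375, 166.3911895751953), (91.5461196899414, 124.25434875488281), 70.63619995117188)
```

```bash
python3 - <<'E'
import pickle
from h import *
D=pickle.load(open("D0.pkl","rb")); T=D["top"];S=D["scene"]
def u(c,s,o): return [(c[0]+.5)/s-.5+o[0],(c[1]+.5)/s-.5+o[1]]
bt=u((252,163),7,(410,180));bs=u((245,190),6.6,(170,265))
tt=u((240,302),7,(410,180));ts=u((130,119),6.6,(170,265))
ball,e=tri(T,bt,S,bs);print("ball",ball,e)
tip,e=tri(T,tt,S,ts);print("tip",tip,e)
ft=u((168,207),7,(410,180));fs=u((320,418),6.6,(170,265));print("foot",tri(T,ft,S,fs))
d=(ball-tip)[:2];print("yaw",np.degrees(np.arctan2(d[1],d[0])),np.linalg.norm(d))
print("ball@143",onz(T,[bt],143),onz(S,[bs],143)); print("tip@138",onz(T,[tt],138),onz(S,[ts],138))
m=np.zeros((400,640),np.uint8);hs=cv2.cvtColor(T["img"],cv2.COLOR_BGR2HSV)
m[200:230,425:465]=(hs[200:230,425:465,2]<85)
yx=np.argwhere(m);print("bow",len(yx),yx.mean(0),onz(T,[yx.mean(0)[::-1]],112))
c=max(cv2.findContours(m,0,1)[0],key=cv2.contourArea);print("rect",cv2.minAreaRect(c))
P=onz(T,c.reshape(-1,2),141)[:,:2];print(cv2.minAreaRect(P.astype(np.float32)))
# brass + base disc
for n,d,(x,y,w,h) in(("top",T,(277,190,26,22)),("scene",S,(310,180,26,20))):
    hs=cv2.cvtColor(d["img"],cv2.COLOR_BGR2HSV)[y:y+h,x:x+w].astype(int)
    q=((hs[...,1]>110)).astype(np.uint8)
    c=max(cv2.findContours(q,0,1)[0],key=cv2.contourArea);
    (ex,ey),ax,an=cv2.fitEllipse(cv2.convexHull(c)); print(n,"brass",ex+x,ey+y,ax,onz(d,[[ex+x,ey+y]],64))
    V=np.clip(170-hs[...,2],0,None)*0
    g=hs[...,2]; cm=np.zeros_like(q); cv2.drawContours(cm,[c],-1,1,-1); cm=cv2.erode(cm,np.ones((3,3)))
    wgt=cm*np.clip(150-g,0,None); ys,xs=np.nonzero(wgt); ww=wgt[ys,xs]
    P=onz(d,np.c_[xs+x,ys+y],64)[:,:2]; mu=np.average(P,axis=0,weights=ww); C=np.cov((P-mu).T,aweights=ww); ev,V=np.linalg.eigh(C)
    print("slot",mu,np.sqrt(ev),np.degrees(np.arctan2(V[1,1],V[0,1])))
hs=cv2.cvtColor(T["img"],cv2.COLOR_BGR2HSV)
E
```

```text
ball [ 478.78098975 -234.02662551  143.60667561] 1.7113014925418584
tip [ 429.78340944 -229.04294017  135.61307232] 0.4712663145661553
foot (array([ 477.58393471, -235.94064177,   11.78357996]), np.float64(1.705913279339997))
yaw -5.807746050340153 49.25038066785344
ball@143 [[ 479.4490093  -233.57138765  143.        ]] [[ 477.79320633 -234.34648493  143.        ]]
tip@138 [[ 429.42683035 -228.56366096  138.        ]] [[ 431.42040264 -229.8511435   138.        ]]
bow 106 [213.38679245 442.50943396] [[ 455.83325698 -233.0697224   112.        ]]
rect ((442.5352478027344, 213.54116821289062), (17.103321075439453, 6.365809917449951), 4.398705005645752)
((452.4850769042969, -225.21871948242188), (43.817264556884766, 16.241872787475586), 85.32440185546875)
top brass 289.14823627471924 200.53311347961426 (11.895132064819336, 12.842942237854004) [[497.32531624 166.96117091  64.        ]]
slot [498.20427812 168.28632258] [1.66040579 4.73910348] 72.23453509364786
scene brass 321.00444889068604 189.64694595336914 (10.896217346191406, 14.556828498840332) [[499.29173713 165.55060467  64.        ]]
slot [500.5532897  167.34555105] [1.43721967 5.02598064] 73.42183119915961
```

```bash
python3 - <<'E'
from h import *
O=[np.pi,0,np.radians(175)]
k=np.array([455.4,-232.2])
robot.move_ptp([*k,200],O)
print(robot.current_qpos(),robot.current_t(),robot.current_contact_force())
print(robot.move_linear([*k,92],speed=120,f_stop=6))
print(robot.current_tcp_pos(),robot.current_t(),robot.current_contact_force())
for n in("scene","top"): cv2.imwrite(f"pics/{n}1.png",robot.get_image(n)["img"])
a=cv2.imread("pics/scene1.png")[200:360,120:300];cv2.imwrite("pics/c1.png",cv2.resize(a,None,fx=3.5,fy=3.5))
b=cv2.imread("pics/top1.png")[160:280,370:500];cv2.imwrite("pics/c2.png",cv2.resize(b,None,fx=5,fy=5)[:600])
E
```

```text
[-6.90842431e-01  2.02805811e-01  1.65486187e+00 -2.48947582e-04
  1.28373243e+00 -2.17281232e+00] 1.9167 [-0.93802666  0.71688803  0.13824995]
False
[ 455.83117206 -232.65902674   92.6194583 ] 2.9667 [-1.04218312  0.02614466  0.16697449]
```

View pics/c1.png

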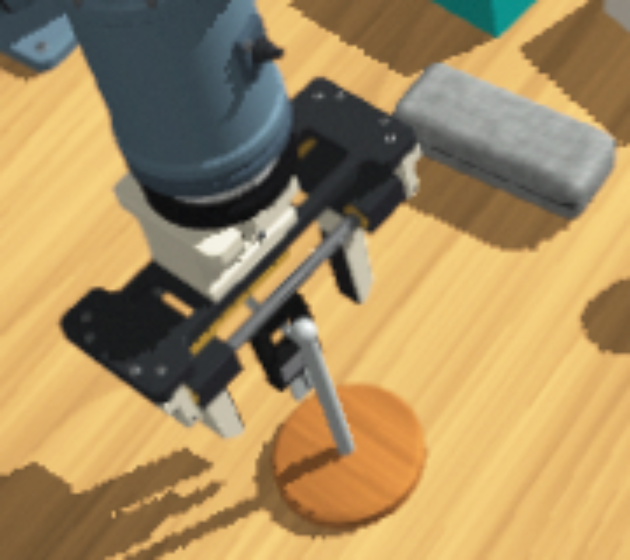

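View pics/c2.png

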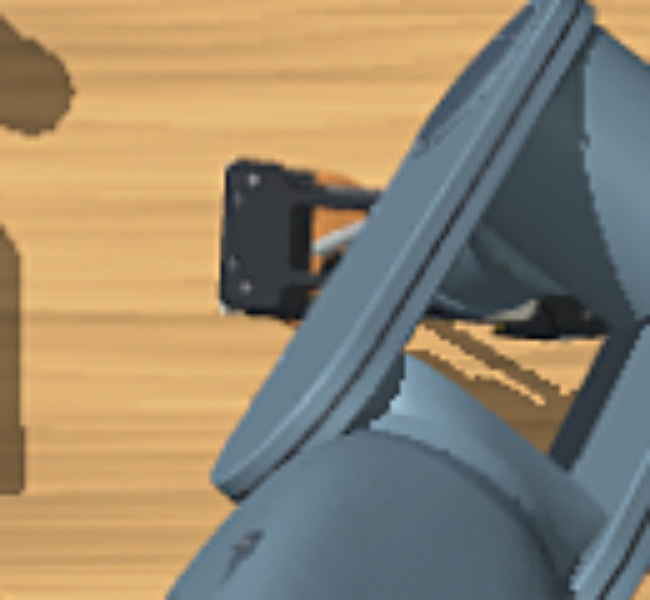

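The fingers straddle the key bow (at about (280,350) in the crop), one on each side and clear of the post. Next I close the gripper.

```bash
python3 - <<'E'
from h import *
robot.move_gripper(0.0)
print("w",robot.current_gripper_width()*93,robot.current_t(),robot.current_contact_force(),robot.current_ft_torque())
a=robot.get_image("scene")["img"][230:350,150:270];cv2.imwrite("pics/c3.png",cv2.resize(a,None,fx=5,fy=5))
E
```

```text
w 33.65130808762284 4.0167 [-0.2746694  -0.78196316 -0.11736515] [-0.01618534 -0.20626876 -0.01985291]
```

View pics/c3.png

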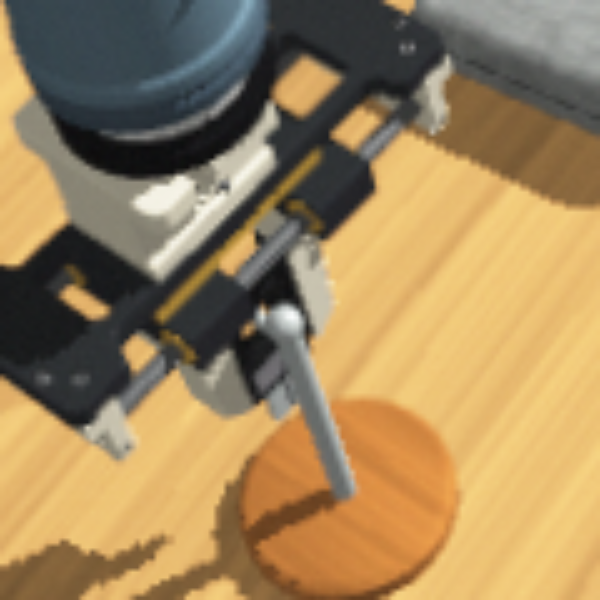

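```bash
python3 - <<'E'
from h import *
p=np.array(robot.current_tcp_pos()); 
print(robot.move_linear(p+[0,0,12.5],speed=40,f_stop=8),robot.current_contact_force())
u=np.array([-np.cos(np.radians(5)),np.sin(np.radians(5)),0])
q=np.array([455.4,-232.2,104.7]) 
print(robot.move_linear(p+[0,0,12.5]+60*u,speed=60,f_stop=6),robot.current_contact_force(),robot.current_tcp_pos())
print("w",robot.current_gripper_width()*93,robot.current_t())
a=robot.get_image("scene")["img"][200:350,120:270];cv2.imwrite("pics/c4.png",cv2.resize(a,None,fx=4,fy=4))
E
```

```text
False [ 0.54127696  0.03871364 -0.80160491]
False [ 0.17448882  0.37811723 -0.01900068] [ 395.96138518 -227.16788552  104.57398663]
w 33.891117288878036 5.675
```

View pics/c4.png

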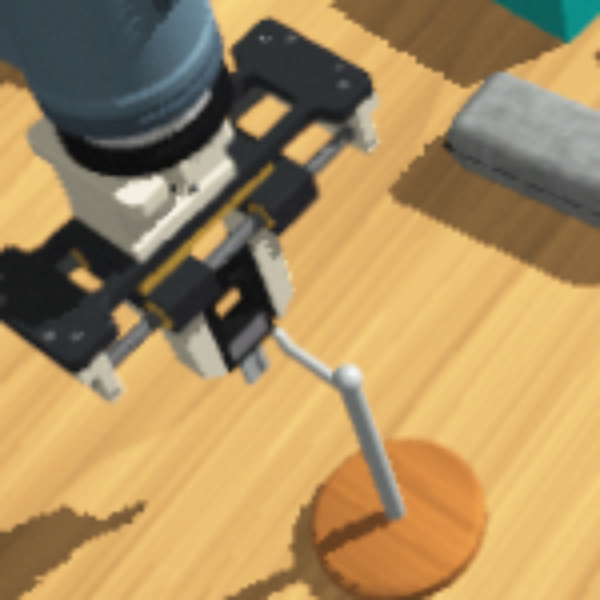

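```bash
python3 - <<'E'
from h import *
p=np.array(robot.current_tcp_pos())
Y=np.radians(160.9)
for dy in (0.55,-.55,-1.75): print(robot.inverse_kinematics([498,166.5,75],[np.pi,0,Y+dy]))
robot.move_linear([p[0],p[1],155],speed=120)
robot.move_linear([498,166.5,155],ori=[np.pi,0,Y],speed=150)
robot.move_linear([498,166.5,112],speed=80)
robot.sleep(.3)
print(robot.current_tcp_pos(),robot.current_eef_rot(),robot.current_contact_force(),robot.current_ft_torque(),robot.current_t(),robot.current_gripper_width()*93)
import pickle
D={n:robot.get_image(n) for n in("scene","top")};pickle.dump(D,open("D2.pkl","wb"))
a=D["scene"]["img"][110:230,260:380];cv2.imwrite("pics/c5.png",cv2.resize(a,None,fx=5,fy=5,interpolation=2))
cv2.imwrite("pics/top5.png",D["top"]["img"])
E
```

```text
[ 0.11004695  0.35771278  1.78278858  0.          1.00109129 -1.67739149]
[ 0.11004695  0.35771278  1.78278858  0.          1.00109129 -0.57739149]
[ 1.10046947e-01  3.57712785e-01  1.78278858e+00 -4.44089210e-16
  1.00109129e+00  6.22608507e-01]
[498.28781229 166.55167344 112.44234731] [3.14120793e+00 8.09241436e-04 2.80828536e+00] [0.42974818 0.17707583 0.21936215] [ 0.0108252  -0.14894413  0.00042266] 10.1417 33.93537700149031
```

View pics/c5.png

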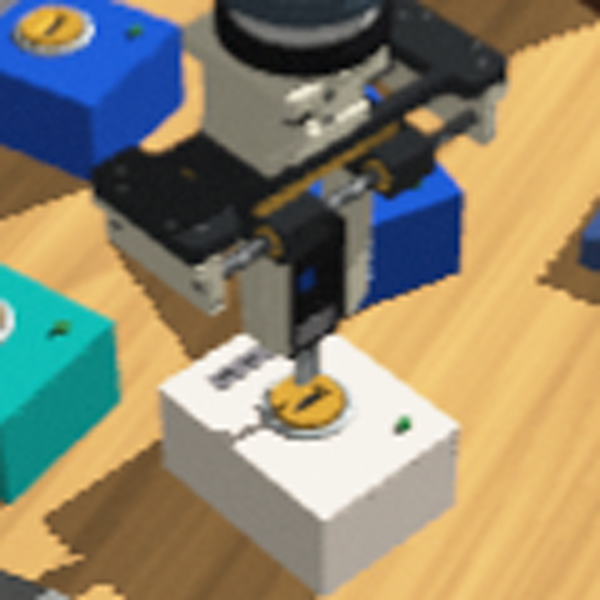

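View pics/top5.png

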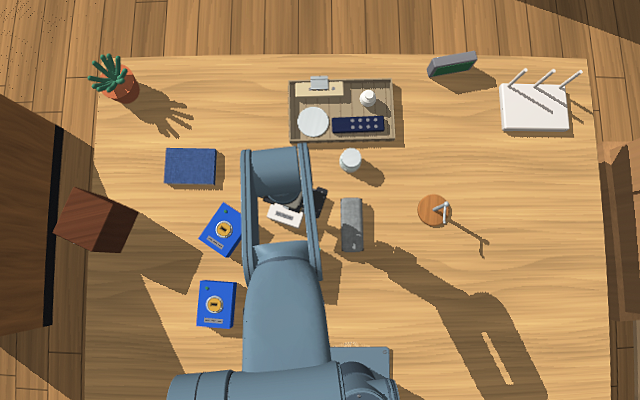

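```bash
python3 - <<'E'
from h import *; import pickle
D=pickle.load(open("D2.pkl","rb"));S=D["scene"]
Y=np.radians(-19.1);ux=np.array([np.cos(Y),np.sin(Y),0]);uy=np.array([-ux[1],ux[0],0])
t=np.array([498.29,166.55,76.4]);k=np.array([498,166.5,64])
pts={"tip":t,"key":k}
for a in(-1,1):
  for b in(-1,1):
    pts[f"t{a}{b}"]=t+a*2*ux+b*7*uy
    pts[f"s{a}{b}"]=t+a*6*ux+b*17*uy+[0,0,27]
    pts[f"k{a}{b}"]=k+a*2.75*ux+b*7.75*uy
z=12;x0,y0=298,165
im=cv2.resize(S["img"][y0:y0+45,x0:x0+50],None,fx=z,fy=z,interpolation=cv2.INTER_NEAREST)
for n,p in pts.items():
    q=proj(S,p)[0]; c=tuple(int(v) for v in ((q-[x0,y0]+.5)*z))
    cv2.circle(im,c,3,(0,0,255) if n[0]=="t" else (0,255,0) if n[0]=="k" else (255,0,255),-1)
cv2.imwrite("pics/c6.png",im)
E
```

```text
(no output)
```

View pics/c6.png

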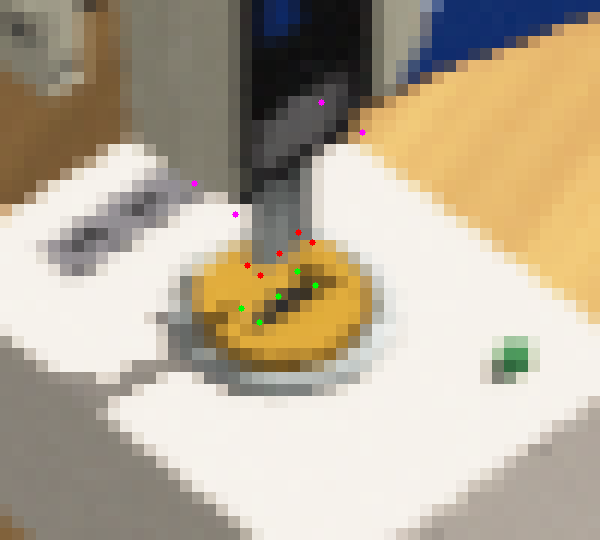

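```bash
python3 - <<'E'
from h import *
robot.move_linear([499.2,166.5,110],speed=40)
robot.sleep(.2)
print("base",robot.current_contact_force(),robot.current_ft_torque())
r=robot.move_linear([499.2,166.5,93.5],speed=20,f_stop=6)
robot.sleep(.1)
print(r,robot.current_tcp_pos(),robot.current_contact_force(),robot.current_ft_torque(),robot.current_t(),robot.current_gripper_width()*93)
a=robot.get_image("scene")["img"][165:210,298:348];cv2.imwrite("pics/c7.png",cv2.resize(a,None,fx=12,fy=12,interpolation=0))
E
```

```text
base [-0.43504233  0.01657121 -1.02784797] [-0.03086308 -0.14704207  0.05108035]
False [498.99574369 166.53103235  93.48602871] [-0.67964135  0.57124949 -1.23010155] [ 0.13297338  0.06623052 -0.0451362 ] 11.7667 34.32385843034782
```

View pics/c7.png

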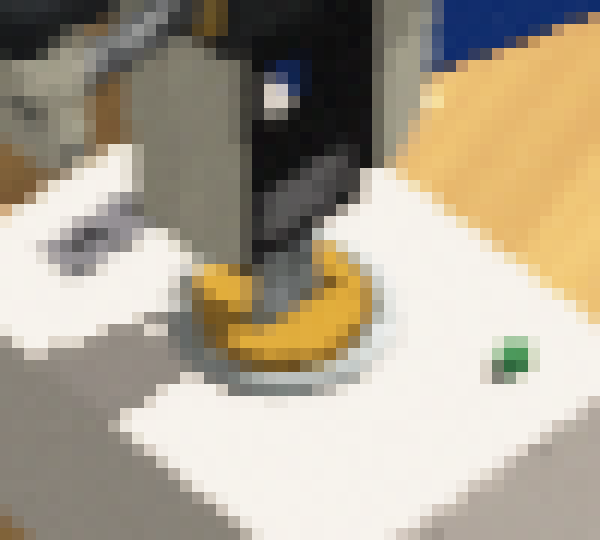

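The blade tip has entered the slot (at about (285,305) in the crop) with almost no force. Next I go down to the first pin and probe it by rocking.

```bash
python3 - <<'E'
from h import *
p=[499.0,166.5]
r=robot.move_linear([*p,86],speed=15,f_stop=5)
print(r,robot.current_tcp_pos(),robot.current_contact_force(),robot.current_ft_torque(),robot.current_t())
robot.sleep(.1)
print(r,robot.current_tcp_pos(),robot.current_contact_force(),robot.current_ft_torque(),robot.current_t())
E
```

```text
True [498.99215764 166.66030528  89.01500648] [-0.80578238 -0.57384324  4.82368927] [ 0.02676603 -0.0884856   0.00052837] 12.2
True [498.97242097 166.66218554  89.03876418] [0.14109727 0.15299316 4.79721825] [ 0.02447714 -0.14914868 -0.0015392 ] 12.3
```

```bash
cat >> h.py <<'E'
Y0=np.radians(160.9)
def ori(a): return [np.pi,0,Y0-a]   # a clockwise
def st(l=""):
    o=robot.current_eef_rot(); f=robot.current_contact_force(); m=robot.current_ft_torque()
    print(l,"p",np.round(robot.current_tcp_pos(),2),"a",round(float((Y0-o[2]+np.pi)%(2*np.pi)-np.pi),3),"F",np.round(f,1),"M",np.round(m,2),"t",round(robot.current_t(),2),flush=True)
E
python3 - <<'E'
from h import *
p=[499.0,166.6]
for a in (.15,.3,.38,.43,.48):
    z=robot.current_tcp_pos()[2]
    robot.move_linear([*p,z-.3],ori=ori(a),speed=15); st(a)
    fz=robot.current_contact_force()[2]
    if fz<3.5:
        r=robot.move_linear([*p,80],speed=15,f_stop=5-max(fz,0)); st(("push",r))
    if robot.current_tcp_pos()[2]<86: break
    if robot.current_contact_force()[2]>12: break
E
```

```text
0.15 p [498.92 166.76  88.81] a 0.147 F [-2.3  0.4  4.8] M [ 0.25  0.26 -0.03] t 12.6
0.3 p [498.54 166.78  88.15] a 0.295 F [-2.   0.8  0.7] M [0.47 0.28 0.04] t 12.9
('push', True) p [498.36 166.69  81.77] a 0.299 F [-0.5 -0.2  4.6] M [0.03 0.02 0.  ] t 13.37
```

```bash
python3 - <<'E'
from h import *
p=[498.7,166.7]
for a in (.1,-.1,-.25,-.33,-.39,-.45,-.5):
    z=robot.current_tcp_pos()[2]
    robot.move_linear([*p,z-.2],ori=ori(a),speed=15); st(a)
    fz=robot.current_contact_force()[2]
    if fz<3.5:
        r=robot.move_linear([*p,72],speed=15,f_stop=5-max(fz,0)); st(("push",r))
    if robot.current_tcp_pos()[2]<78: break
    if fz>14: break
E
```

```text
0.1 p [498.4  166.51  81.76] a 0.099 F [-5.4  1.3  6.1] M [ 0.23  0.9  -0.03] t 13.72
-0.1 p [498.34 166.46  81.67] a -0.101 F [-4.2  0.7  5.5] M [ 0.18  0.86 -0.04] t 14.07
-0.25 p [498.35 166.36  81.54] a -0.251 F [-4.2  0.8  4.4] M [0.14 0.81 0.01] t 14.37
-0.33 p [498.31 166.37  81.36] a -0.331 F [-4.2  1.1  3.9] M [ 0.12  0.8  -0.08] t 14.62
-0.39 p [498.34 166.36  81.27] a -0.391 F [-5.3  0.5  5.8] M [ 0.11  0.78 -0.06] t 14.87
-0.45 p [498.36 166.32  81.23] a -0.451 F [-4.8 -0.9  7. ] M [ 0.15  0.92 -0.06] t 15.12
-0.5 p [498.37 166.29  81.23] a -0.501 F [-4.6 -0.2  7.3] M [ 0.04  0.92 -0.07] t 15.37
```

```bash
python3 - <<'E'
from h import *
p=[498.1,166.35]
z=robot.current_tcp_pos()[2]
robot.move_linear([*p,z-.1],speed=15); st("recentre")
for a in (-.45,-.4,-.35,-.3,-.25):
    fz=robot.current_contact_force()[2]
    z=robot.current_tcp_pos()[2]
    robot.move_linear([*p,z-(.4 if fz<6 else .2)],ori=ori(a),speed=15); st(a)
    fz=robot.current_contact_force()[2]
    if fz<4:
        r=robot.move_linear([*p,72],speed=15,f_stop=6-max(fz,0)); st(("push",r))
    if robot.current_tcp_pos()[2]<78: break
    if fz>14: break
E
```

```text
recentre p [498.3  166.26  81.26] a -0.5 F [-3.7  0.1  4.4] M [ 0.29  0.54 -0.09] t 15.62
-0.45 p [498.29 166.11  80.61] a -0.451 F [-1.8  0.6  0.4] M [ 0.1   0.29 -0.05] t 15.87
('push', True) p [498.23 166.31  72.96] a -0.45 F [0.1 0.3 5.3] M [0.01 0.03 0.01] t 16.4
```

```bash
python3 - <<'E'
from h import *
robot.sleep(.2); st("home")
p=[498.15,166.3]
for a in (-.1,.3,.7,1.0,1.2,1.4,1.55,1.65):
    robot.move_linear([*p,73.0],ori=ori(a),speed=20); st(a)
    f=robot.current_contact_force()
    if np.linalg.norm(f)>25: print("stop");break
print(robot.current_gripper_width()*93,robot.current_qpos())
import pickle
D={n:robot.get_image(n) for n in("scene","top")};pickle.dump(D,open("D3.pkl","wb"))
a=D["scene"]["img"][130:220,270:370];cv2.imwrite("pics/c8.png",cv2.resize(a,None,fx=6,fy=6,interpolation=2))
cv2.imwrite("pics/s8.png",D["scene"]["img"])
E
```

```text
home p [498.21 166.3   72.92] a -0.45 F [-0.8  0.9  5. ] M [ 0.09 -0.1  -0.02] t 16.6
-0.1 p [498.21 166.46  72.99] a -0.103 F [-1.9  1.   3.5] M [0.25 0.16 0.07] t 17.1
0.3 p [498.19 166.57  72.98] a 0.297 F [-0.8  2.1  2.9] M [0.49 0.19 0.07] t 17.65
0.7 p [498.26 166.7   73.  ] a 0.697 F [-1.   3.8  1.8] M [0.86 0.04 0.09] t 18.2
1.0 p [498.33 166.8   72.99] a 0.998 F [-0.7  4.8  1.1] M [0.97 0.02 0.15] t 18.65
1.2 p [498.4  166.84  73.  ] a 1.198 F [-1.6  5.3  0.9] M [1.08 0.03 0.09] t 19.0
1.4 p [498.46 166.9   73.  ] a 1.398 F [-0.2  5.1  0.9] M [1.08 0.03 0.14] t 19.35
1.55 p [498.55 166.9   73.01] a 1.548 F [-0.3  5.2  0.5] M [1.06 0.01 0.19] t 19.65
1.65 p [498.63 166.94  73.02] a 1.648 F [0.2 4.9 0.8] M [1.09 0.01 0.16] t 19.9
33.401706355750825 [1.10061719e-01 3.60680144e-01 1.78419652e+00 1.16922877e-03
 9.95577798e-01 5.20001473e-01]
```

View pics/c8.png

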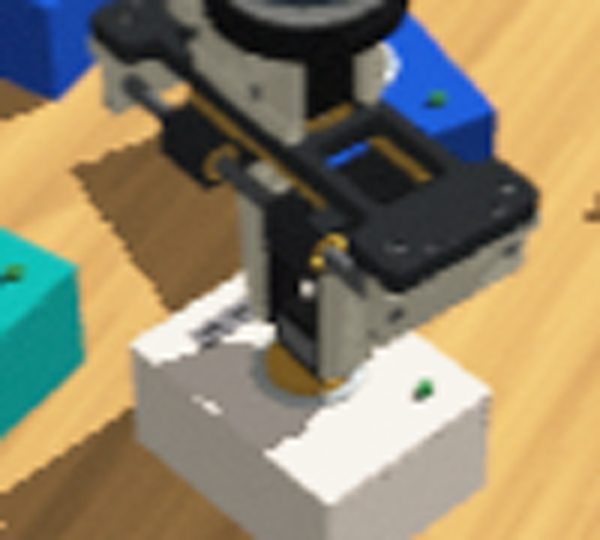

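View pics/s8.png

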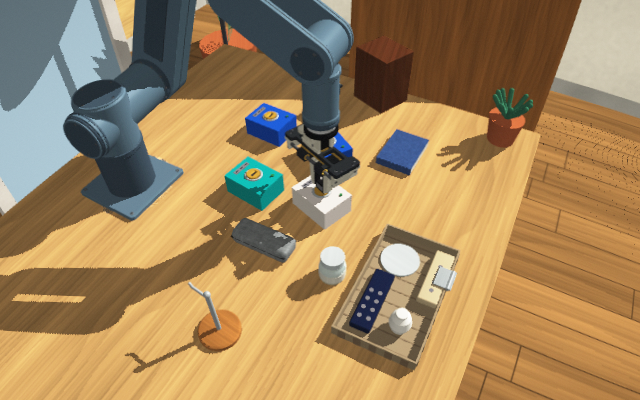

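```bash
python3 - <<'E'
from h import *
robot.move_linear([498.5,167.2,73.0],ori=ori(1.70),speed=15); st()
robot.sleep(.5); st(); print(np.abs(robot.current_joint_vel()).max(),robot.current_gripper_width()*93)
d=robot.get_image("scene")
P=np.array([498.5,167,64.]);Y=np.radians(-19.1)-1.7
ux=np.array([np.cos(Y),np.sin(Y),0]);uy=np.array([-ux[1],ux[0],0])
z=9;x0,y0=295,140
im=cv2.resize(d["img"][y0:y0+65,x0:x0+60],None,fx=z,fy=z,interpolation=cv2.INTER_CUBIC)
for a in(-1,1):
  for b in(-1,1):
    for h in(0,58):
      q=proj(d,P+a*6*ux+b*17*uy+[0,0,h])[0]; cv2.circle(im,tuple(int(v) for v in (q-[x0,y0]+.5)*z),3,(0,0,255) if h==0 else (255,0,255),-1)
cv2.imwrite("pics/c9.png",im)
E
```

```text
p [498.67 167.03  73.  ] a 1.697 F [0.1 1.5 1.9] M [0.31 0.05 0.2 ] t 20.25
 p [498.66 167.04  73.01] a 1.7 F [1.3 0.9 1. ] M [ 0.16 -0.12  0.16] t 20.75
0.0017165400922945777 33.79652073488154
```

View pics/c9.png

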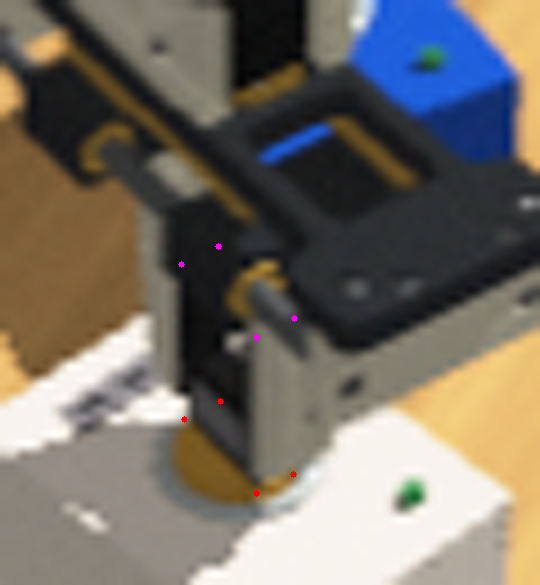

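```bash
python3 - <<'E'
from h import *
r=robot.move_linear([498.5,167.2,71.5],speed=5,f_stop=5); st(r)
robot.sleep(.3); st()
print(np.abs(robot.current_joint_vel()).max(),robot.current_gripper_width()*93)
E
```

```text
True p [498.64 167.07  72.99] a 1.699 F [-1.1  0.   3.4] M [-0.02  0.03  0.18] t 21.01
 p [498.66 167.1   72.96] a 1.699 F [ 0.4 -0.2  4.9] M [-0.15 -0.03  0.23] t 21.31
0.0013151881963711504 33.82859749857695
```

Pushing down meets firm resistance at once, at the same height as before the turn, so the shoulder is seated. The spring torque is steady and nothing is moving. Handing in.

```bash
python3 - <<'E'
from h import *
robot.hand_in(); st("end"); print(robot.current_gripper_width()*93)
E
```

```text
the job is handed in; nothing more can be done
the job is handed in; nothing more can be done
```

I lifted the key off its hook, seated it in the white control box and turned it clockwise. I handed in at about 21 s, with the gripper still holding it turned; no verdict is reported.

- **Insertion:** The blade passed the first pin with the key rocked to about 0.30 rad clockwise. The second pin let go at about 0.45 rad anticlockwise on the way back, after I recentred the key sideways by about 0.3 mm. My pushes were set to stop at 5–6 N, and the highest vertical force I read was 7.3 N, well under the 40 N limit.
- **Seated:** The blade stopped at the first pin, the second pin and the shoulder within about 0.5 mm of the expected heights. After the turn, a gentle push met firm resistance at once, at the same height.
- **Turn:** The gripper ended turned 1.70 rad, so I put the cylinder at about 1.5–1.6 rad, allowing for the 0.1–0.2 rad of lag. I couldn't see the cylinder's angle directly. The steady 0.16–0.23 N m of torque fits the spring. The arm was still, with the jaws holding the 34 mm bow.
- **Surroundings:** In the last full scene picture, the bystanders look to be where they started.
- **Disagreements:** The last picture drew the bow's lower edge about 2 px (roughly 4–6 mm) higher than I predicted. I trusted the contact heights over the camera there. The second pin also did not release on the first pass at 4–7 N, when there was about 5 N of sideways load.

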